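# Click the amp's voice wheel to its notch and store it

## Robot

A 7-joint arm with a two-finger parallel gripper is mounted at the origin on the work surface. World frame = base frame: x ahead of the robot, y to its left, z up, the work surface at z = 0. Lengths are in m, angles in rad, forces in N, time in s.
With the tool pointing down it reaches from about 0.4 to 0.925 m from the base axis. Payload 5.6 kg.
Tool frame: the origin (TCP) lies where the fingers leave the gripper's body, on its centre line; the fingertips stand 73 mm ahead of it and the grasp point (between the pads) lies 54 mm ahead of it; z points along the fingers, y is the line along which they close (so a half turn about z gives the same grasp; the last joint's range is limited). The gripper opens to 85 mm and grips with 20 to 120 N. Pads are 22 mm wide; open, the fingers measure 114 mm over their backs; the gripper's body (76 mm by 85 mm) begins 54 mm behind the grasp point. The pads swing forward as they close: fully open they stand 13 mm farther back than shut.
Start: joints at [-0.043, 0.468, -0.012, 1.603, 0.006, 1.071, -0.056], TCP at [0.65, -0, 0.304] pointing down, gripper open.
Joint ranges: [-2.53, 2.53], [-0.31, 2.02], [-1.57, 1.55], [0.28, 2.44], [-1.29, 4.43], [0.15, 1.84], [-2.92, 2.92]. Speed limits (rad/s): [2.57, 2.57, 3.14, 3.14, 3.14, 3.14, 3.14].

## Interface

Orientations are given as a 3x3 rotation matrix whose columns are the frame's x, y, z axes.
In Python, from bench import observe, get_image, get_calibration, finish_job gives the robot as it stands. The module is installed in compiled form; this text tells all that it offers.
- The arm moves only by the tool apply_moves, never from a script. Its argument "increments" is a list of rows, each an object of numbers: "dx", "dy", "dz": the shift along the tool's x, y, z in m; "rx", "ry", "rz": the turn, a rotation vector about the tool's x, y, z in rad. A call has 1 to 5 rows; each row shifts and turns the commanded pose from where the row before left it, along the tool's axes as they then stand; what a row does not reach is not made up. A row lasts 1/12 s, in which the tool goes at most 41.7 mm and 7.16 degrees, less where a joint would pass 70% of its speed; a pose out of reach is approached as far as the arm can. A call is refused whole if a number of a shift passes 0.0417 or a number of a turn 0.125, either way. A call with a gripper value outside its range is refused whole. "hand" is the closure, from 0 (fully open) to 1 (shut), set as the call begins (left out, the last holds). The fingers move at their own pace and stop on an object; "squeeze" is the grip in N (left out, the last holds). Time passes only in rows, so rows that do not move let the fingers close. It gives the time, the measured TCP pose, the force, the opening and the grip force at its end, in the units of the state.
- observe(): the state, without advancing time (a new reading comes with each control period).
- get_image(name): name is "scene" or "side" or "wrist"; returns (picture, depth): 480x640x3 uint8, blue, green, red; 480x640 float32, m along the optical axis (not along the pixel's ray), 0 where there is no reading.
- get_calibration(name): a dict with "mtx" (3x3 intrinsics, pixels), "dist_coeffs" ([k1, k2, p1, p2, k3] as OpenCV has them; the pictures are not rectified), "R" (3x3) and "t" (3): a world point X has camera coordinates R X + t; the wrist camera has in their place "T_tool_cam" (4x4, takes a point from camera to tool coordinates, whose origin is the TCP and whose axes are the flange's). Camera axes: x right, y down, z forward; pixel columns grow to the right and rows downward; lengths in m; the calibration is good to about 2 mm. A picture is of the moment at which its call begins: read the wrist's pose just before it. get_calibration takes no time and is no camera call.
- finish_job(): hands the job in; it is judged then, once.
The state is a dict: "time_s": time; "joints": joint angles; "qvel": joint speeds; "joint_torque": joint torques, N m; "position": TCP position; "tool_rot": TCP orientation; "wrist_force": force on the tool from outside, world axes, zero at the start; "wrist_torque": the same for the moment, N m; "finger_gap": finger opening in m; "gripper_force": force on a finger pad.
Only numpy, scipy, OpenCV 4.12 (cv2) and the standard library are available. Lean on these libraries where they do the work, as an engineer would, in place of code of your own. Each camera call takes 0.05 s, during which the arm holds its last target. There are 200 camera calls.

## Task

On the practice amp (the larger box, with the cloth speaker front and the handle), roll the ribbed edge wheel backwards, away from the cloth front, with a fingertip until it clicks into its third notch, where the wheel's white line stands at the long tick, without running on into the fourth. Then press the round push button next to that wheel right down to store the setting, and let it come up again. Use touch only: pick nothing up, do not shift the loose things that stand about, and leave the wheel and button of the smaller grey box as they are.

Things in the scene. Friction and masses are not known exactly. Their poses are not given: they have to be found in the camera images.
- amp: Practice amplifier, a fixed black box 170 (x) x 250 (y) x 150 (z) mm. Origin: centre of its underside; z up; -x is its cloth speaker front, +x its back. On its top, in its frame (mm): ribbed voice wheel at (-12, 50); push button (-12, -25); fixed knobs 18 across, 15 high at (35, -60) and (35, -92); bar handle along x = 73, 17 high; the loose slide tube near (-47, -95).
- voice_wheel (a joint): Turn of the amp's wheel, rad: angle of its white line from straight up, positive to the amp's back (pushing the crown to the amp's +x raises it, 32 mm of rim travel per rad). Four sprung notches at -0.78, -0.26, 0.26, 0.78, crests at -0.52, 0, 0.52, stops at -0.98 and 0.98. Past a crest and let go, it falls into the next notch. Takes about 2 N at the rim. Starts in notch 1 or 2, rarely balanced between.
- voice_wheel_crown (a point): Fixed point at the very top of the voice wheel, 163 mm above the table, mid-width; axes as the amp's. The wheel is black, 64 mm across, 16 mm wide, axis level along the amp's y, 22 round ribs of 2 mm radius; 13 mm of it stand out of the top, between two fixed metal cheeks 36 mm long (x), each 7 mm wide, 1.5 mm beside it, their tops 4 mm below the crown.
- voice_wheel_mark (a point): The white line across the rim of the voice wheel (32 mm from its axis); turns with it.
- voice_tick (a point): The long tick, a dark line across the cheeks and on over the panel on both sides of the voice wheel; it marks the third notch from the cloth front. The other three notches have short ticks on the cheeks only.
- store_button (a joint): Travel of the amp's round push button, m: 0 up, about 0.006 fully down; a spring brings it back; fully down takes about 5 N.
- store_button_top (a point): Centre of the top of the amp's push button, a flat black disc 26 mm across in a dark steel collar on the amp's top; it is pressed straight down and moves with the button.
- interface: The recording interface, a smaller grey box 120 (x) x 180 (y) x 70 (z) mm, fixed, with a like wheel (at x 0, y 40 mm, crown 83 mm above the table), a like button (0, -50) and one small fixed knob; not to be operated. Origin: centre of its underside. Which of the two boxes is on the left varies.
- level_wheel_mark (a point): The white line on the interface's wheel (at the rim); must stay where it is.
- aux_button (a joint): Travel of the interface's button, m: 0 up; must not be pressed.
- slide_tube: Loose steel slide tube, 24 mm across, 38 mm high, upright on the amp's top near its right front corner. Origin: centre of its underside. To be left alone.
- pick_jar: Loose glass jar, 56 mm across, 60 mm high, between the boxes. Origin: underside. To be left alone.
- mug: Loose white mug, 80 mm across, 90 mm high. Origin: underside. To be left alone.
- driver: Loose screwdriver, 160 mm long, lying. To be left alone.
- pedal: Loose white effects pedal, 115 x 70 mm, 52 mm high. Origin: underside. To be left alone.
- metronome: Loose wooden pyramid metronome, 130 mm high. Origin: underside. To be left alone.
- tuner: Loose grey tuner, 50 x 85 x 22 mm. Origin: underside. To be left alone.

How it is judged:
On the way, in this order (a step that is already met when the one before it is completed fails the run):
1. the voice wheel rests in its third notch, let go (value of joint voice_wheel between 0.14 and 0.38 rad and velocity of joint voice_wheel between -0.1 and 0.1 rad/s and contact force between each of the fingers, the arm and voice_wheel below 0.1 N), for 0.2 s.
2. the amp's push button is pressed right down with the wheel still in its third notch (value of joint voice_wheel between 0.14 and 0.38 rad and value of joint store_button above 0.0045 m), for 0.05 s.
At the end, for the whole second after the job is handed in: The voice wheel rests in its third notch (within 0.12 rad of 0.26), the push button has come up again (less than 1.2 mm down), and the slide tube still stands upright (value of joint voice_wheel between 0.14 and 0.38 rad and velocity of joint voice_wheel between -0.1 and 0.1 rad/s and value of joint store_button below 0.0012 m and angle between slide_tube's own z axis and vertical below 0.15 rad and linear speed of slide_tube below 0.02 m/s); the robot touches nothing.
It fails at once if the voice wheel is rolled past the third notch towards the fourth (above 0.55 rad) (value of joint voice_wheel above 0.55 rad).
It fails at once if the interface's wheel is turned (its line moves more than 6 mm) or its button is pressed (more than 3 mm) (distance of level_wheel_mark from where it was at the start of the episode above 0.006 m or value of joint aux_button above 0.003 m).
It fails at once if a loose thing is picked up, carried or shifted by more than 15 mm (distance of any of slide_tube, pick_jar, mug, driver, pedal, metronome, tuner from where it was at the start of the episode above 0.015 m).
It also fails if it takes over 53 s, if anything falls off the work surface, if the arm or the gripper's body presses on something with over 40 N, if the wrist force passes 120 N, or if a joint passes its speed limit or range.

## Working session

There is one attempt and no reset: what is moved stays moved. The work goes in short steps, Python scripts to look and compute and a tool call to move; the robot and the scene stay as the last step left them, time stands still between calls to the robot, and variables do not carry over. Pictures are saved under pics/ and viewed, at most 10 in all, crops included, and the job is handed in when it is done.

Besides the shell and the picture viewer there is one more tool, called after ">>>" by a JSON object that holds its "op" and its "data", one argument or row to a line. apply_moves: Moves the arm, as the interface text tells. Its arguments: {"type":"object","properties":{"increments":{"type":"array"},"hand":{"type":"number"},"squeeze":{"type":"number"}},"required":["increments"]}

```bash
mkdir -p pics; cat > h.py <<'E'
import numpy as np,cv2
from bench import observe,get_image,get_calibration
def grab(n):
    s=observe(); im,d=get_image(n); c=get_calibration(n)
    if n=="wrist":
        T=np.eye(4);T[:3,:3]=s["tool_rot"];T[:3,3]=s["position"]
        M=T@np.array(c["T_tool_cam"])
    else:
        M=np.eye(4);R=np.array(c["R"]);M[:3,:3]=R.T;M[:3,3]=-R.T@np.array(c["t"]).ravel()
    return im,d,M,np.array(c["mtx"],float),np.array(c["dist_coeffs"],float)
def ray(uv,M,K,D):
    p=cv2.undistortPoints(np.array(uv,float).reshape(-1,1,2),K,D).reshape(-1,2)
    return np.c_[p,np.ones(len(p))]@M[:3,:3].T
def atz(uv,z,M,K,D):
    r=ray(uv,M,K,D); return M[:3,3]+r*((z-M[2,3])/r[:,2])[:,None]
def proj(X,M,K,D):
    Mi=np.linalg.inv(M); return cv2.projectPoints(np.array(X,float).reshape(-1,3),cv2.Rodrigues(Mi[:3,:3])[0],Mi[:3,3],K,D)[0].reshape(-1,2)
E
python3 - <<'E'
from h import *
for n in ("scene","wrist"):
    g=grab(n); cv2.imwrite(f"pics/{n}0.png",g[0]); np.savez(f"{n}0.npz",*g); print(n,g[2].round(3).tolist())
print(observe()["time_s"])
E
```

```text
scene [[0.835, 0.403, -0.375, 1.068], [0.55, -0.614, 0.566, -0.834], [-0.002, -0.679, -0.734, 1.203], [0.0, 0.0, 0.0, 1.0]]
wrist [[1.0, 0.001, -0.001, 0.649], [0.001, -0.961, -0.276, 0.07], [-0.001, 0.276, -0.961, 0.372], [0.0, 0.0, 0.0, 1.0]]
0.1
```

View pics/scene0.png

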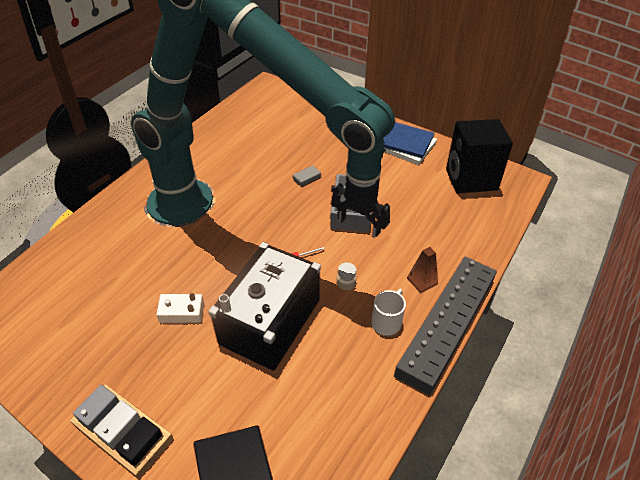

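View pics/wrist0.png

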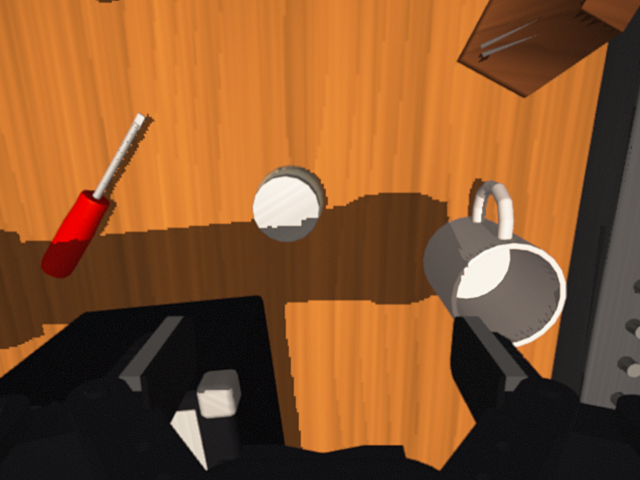

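The scene shows the amp with wheel ≈(272,269), button ≈(257,290), knobs ≈(265,308),(259,318) and slide tube ≈(224,303). The grey interface is under the gripper, and the wrist view shows the driver, jar and mug.

```bash
python3 - <<'E'
from h import *
from scipy.optimize import least_squares
z=np.load("scene0.npz"); im,d,M,K,D=[z[f"arr_{i}"] for i in range(5)]
uv=np.array([[272,269],[257,290],[265,308],[259,318]],float)
P=np.array([[-.012,.05,.160],[-.012,-.025,.156],[.035,-.06,.165],[.035,-.092,.165]])
def W(q,P): c,s=np.cos(q[2]),np.sin(q[2]); return np.c_[q[0]+c*P[:,0]-s*P[:,1],q[1]+s*P[:,0]+c*P[:,1],P[:,2]]
print([atz(uv[i:i+1],P[i,2],M,K,D).round(3).tolist() for i in range(4)])
for y0 in(0,):
    r=least_squares(lambda q:(proj(W(q,P),M,K,D)-uv).ravel(),[.6,-.2,y0]); print(r.x.round(4),r.fun.round(1))
print(W(r.x,P).round(3))
c=im[230:350,200:330]; cv2.imwrite("pics/c1.png",cv2.resize(c,None,fx=5,fy=5,interpolation=cv2.INTER_CUBIC)[:600,:800])
E
```

```text
[[[0.508, -0.166, 0.16]], [[0.514, -0.237, 0.156]], [[0.566, -0.274, 0.165]], [[0.571, -0.304, 0.165]]]
[ 0.5253 -0.2148  0.1005] [ 0.3  0.1 -0.4  1.5  0.7 -0.8 -0.5 -0.7]
[[ 0.508 -0.166  0.16 ]
 [ 0.516 -0.241  0.156]
 [ 0.566 -0.271  0.165]
 [ 0.569 -0.303  0.165]]
```

View pics/c1.png

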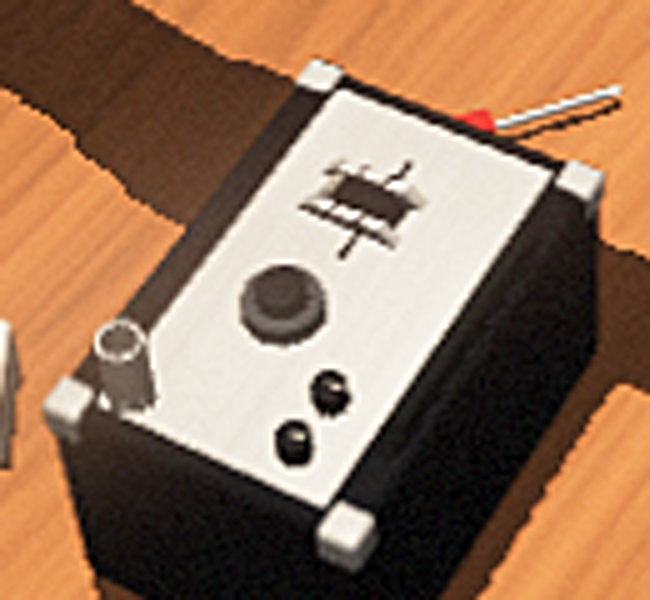

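```bash
python3 - <<'E'
from h import *
s=observe();print(np.round(s["tool_rot"],3).tolist(),np.round(s["position"],4)); print(np.round(get_calibration("wrist")["T_tool_cam"],3).tolist())
R=np.array(s["tool_rot"])
# look pose : TCP over wheel, keep z
print((R.T@(np.array([.500,-.167,.304])-s["position"])).round(4))
c,s_=np.cos(.1),np.sin(.1)
print("want x-axis amp y:", R.T@[c,s_,0])
E
```

```text
[[0.0, 1.0, -0.002], [1.0, -0.0, -0.0], [-0.0, -0.002, -1.0]] [ 0.6496 -0.      0.303 ]
[[0.001, -0.961, -0.276, 0.07], [1.0, 0.001, 0.0, -0.001], [-0.0, -0.276, 0.961, -0.069], [0.0, 0.0, 0.0, 1.0]]
[-0.167  -0.1496 -0.0007]
want x-axis amp y: [ 0.09989457  0.99499664 -0.00166035]
```

>>> {"op": "apply_moves", "data": {
  "increments": [
    {"dx": -0.028, "dy": -0.025},
    {"dx": -0.028, "dy": -0.025},
    {"dx": -0.028, "dy": -0.025},
    {"dx": -0.028, "dy": -0.025},
    {"dx": -0.028, "dy": -0.025}
  ],
  "hand": 1,
  "squeeze": 30
}}

```text
$.increments[0]: bad value
```

>>> {"op": "apply_moves", "data": {
  "increments": [
    {"dx": -0.027, "dy": -0.025},
    {"rz": -0.1},
    {},
    {},
    {}
  ]
}}

```text
$.increments[0]: bad value
```

```bash
python3 - <<'E'
from h import *
g=grab("wrist"); cv2.imwrite("pics/w1.png",g[0]); np.savez("w1.npz",*g)
s=observe();print(np.round(s["tool_rot"],3).tolist(),np.round(s["position"],4),s["time_s"],s["wrist_force"],s["finger_gap"])
q=[.5253,-.2148,.1005];c,k=np.cos(q[2]),np.sin(q[2])
P=np.array([[-.012,.05,.163],[-.012,-.025,.156],[.035,-.06,.165]])
print(proj(np.c_[q[0]+c*P[:,0]-k*P[:,1],q[1]+k*P[:,0]+c*P[:,1],P[:,2]],*g[2:]).round(0))
E
```

```text
[[0.0, 1.0, -0.001], [1.0, -0.0, -0.0], [-0.0, -0.001, -1.0]] [ 6.497e-01 -1.000e-04  3.031e-01] 0.15 [ 0.29381327 -0.49002044  0.54860267] 0.08519286365062644
[[ 91. 524.]
 [123. 604.]
 [198. 653.]]
```

View pics/w1.png

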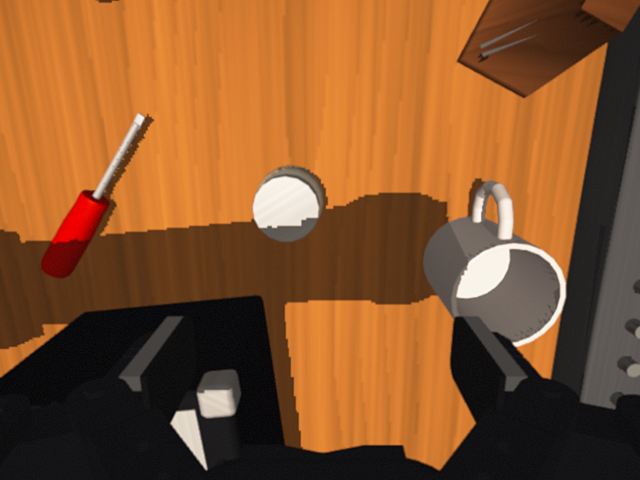

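The moves were refused, so this is the same view as before. The rows probably need all six numbers.

>>> {"op": "apply_moves", "data": {
  "increments": [
    {"dx": -0.028, "dy": -0.025, "dz": 0, "rx": 0, "ry": 0, "rz": 0},
    {"dx": -0.028, "dy": -0.025, "dz": 0, "rx": 0, "ry": 0, "rz": 0},
    {"dx": -0.028, "dy": -0.025, "dz": 0, "rx": 0, "ry": 0, "rz": 0},
    {"dx": -0.028, "dy": -0.025, "dz": 0, "rx": 0, "ry": 0, "rz": 0},
    {"dx": -0.028, "dy": -0.025, "dz": 0, "rx": 0, "ry": 0, "rz": 0}
  ],
  "hand": 1,
  "squeeze": 30
}}

```text
time_s: 0.57
position: [0.5234, -0.1411, 0.3036]
tool_rot: [[-0.0, 1.0, -0.0], [1.0, 0.0, 0.0], [0.0, -0.0, -1.0]]
wrist_force: [-0.3, -1.4, 0.1]
finger_gap: 0.0256
gripper_force: 0.0
```

>>> {"op": "apply_moves", "data": {
  "increments": [
    {"dx": -0.027, "dy": -0.025, "dz": 0, "rx": 0, "ry": 0, "rz": 0},
    {"dx": 0, "dy": 0, "dz": 0, "rx": 0, "ry": 0, "rz": -0.1},
    {"dx": 0, "dy": 0, "dz": 0, "rx": 0, "ry": 0, "rz": 0},
    {"dx": 0, "dy": 0, "dz": 0, "rx": 0, "ry": 0, "rz": 0},
    {"dx": 0, "dy": 0, "dz": 0, "rx": 0, "ry": 0, "rz": 0}
  ]
}}

```text
time_s: 0.98
position: [0.5007, -0.166, 0.3038]
tool_rot: [[-0.099, 0.995, 0.0], [0.995, 0.099, 0.0], [0.0, 0.0, -1.0]]
wrist_force: [-0.3, -0.0, 0.5]
finger_gap: 0.0001
gripper_force: 0.0
```

```bash
cat > look.py <<'E'
import sys
from h import *
n=sys.argv[1]
g=grab("wrist"); cv2.imwrite(f"pics/{n}.png",g[0]); np.savez(f"{n}.npz",*g)
s=observe();print(np.round(s["tool_rot"],3).tolist(),np.round(s["position"],4),s["time_s"],np.round(s["wrist_force"],2),s["finger_gap"])
q=[.5253,-.2148,.1005];c,k=np.cos(q[2]),np.sin(q[2])
P=np.array([[-.012,.05,.163],[-.012,-.025,.156],[.035,-.06,.165]])
print(proj(np.c_[q[0]+c*P[:,0]-k*P[:,1],q[1]+k*P[:,0]+c*P[:,1],P[:,2]],*g[2:]).round(0))
E
python3 look.py w2
```

```text
[[-0.1, 0.995, 0.0], [0.995, 0.1, 0.0], [0.0, 0.0, -1.0]] [ 0.5007 -0.1659  0.3037] 1.0333 [ 0.06 -0.37  0.12] -0.0001768746474437677
[[338. 266.]
 [337. 385.]
 [418. 448.]]
```

View pics/w2.png

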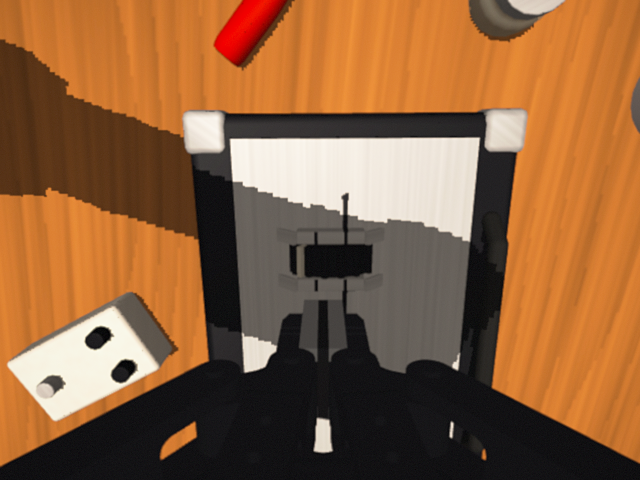

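The wrist view shows the wheel centre at ≈(331,260), cheeks spanning columns 278–383, the long tick at column 345, a short tick at 316, and the white line at 299. So the wheel sits in notch 1.

```bash
python3 - <<'E'
from h import *
z=np.load("w2.npz"); im,d,M,K,D=[z[f"arr_{i}"] for i in range(5)]
c=atz([[331,260]],.161,M,K,D)[0]; print(c, d[255:265:4,320:345:8], M[2,3])
print(atz([[278,260],[383,260],[345,230],[316,240],[299,260]],.159,M,K,D).round(4))
a=atz([[204,132],[505,130]],.157,M,K,D).round(4);print(a)
s=observe();R=np.array(s["tool_rot"])
print("tool offset to crown", (R.T@(c-s["position"])).round(4))
E
```

```text
[ 0.50440122 -0.16398648  0.161     ] [[0.22213472 0.22335736 0.22328135 0.22272792]
 [0.2234558  0.22288279 0.22348458 0.22288774]
 [0.2244697  0.22444476 0.22379622 0.22299145]] 0.37335835138132056
[[ 0.4769 -0.1674  0.159 ]
 [ 0.5316 -0.1619  0.159 ]
 [ 0.5099 -0.1478  0.159 ]
 [ 0.4957 -0.1546  0.159 ]
 [ 0.4879 -0.1663  0.159 ]]
[[ 0.4365 -0.1067  0.157 ]
 [ 0.5812 -0.0913  0.157 ]]
tool offset to crown [0.0015 0.0038 0.1428]
```

>>> {"op": "apply_moves", "data": {
  "increments": [
    {"dx": 0.0015, "dy": -0.003, "dz": 0.02, "rx": 0, "ry": 0, "rz": 0},
    {"dx": 0, "dy": 0, "dz": 0.025, "rx": 0, "ry": 0, "rz": 0},
    {"dx": 0, "dy": 0, "dz": 0.018, "rx": 0, "ry": 0, "rz": 0},
    {"dx": 0, "dy": 0, "dz": 0, "rx": 0, "ry": 0, "rz": 0},
    {"dx": 0, "dy": 0, "dz": 0, "rx": 0, "ry": 0, "rz": 0}
  ]
}}

```text
time_s: 1.45
position: [0.497, -0.1649, 0.2402]
tool_rot: [[-0.101, 0.995, -0.002], [0.995, 0.101, 0.001], [0.001, -0.002, -1.0]]
wrist_force: [0.5, 0.0, 0.4]
finger_gap: -0.0002
gripper_force: 0.0
```

>>> {"op": "apply_moves", "data": {
  "increments": [
    {"dx": 0, "dy": 0, "dz": 0.002, "rx": 0, "ry": 0, "rz": 0},
    {"dx": 0, "dy": 0, "dz": 0, "rx": 0, "ry": 0, "rz": 0}
  ]
}}

```text
time_s: 1.62
position: [0.4977, -0.1657, 0.2398]
tool_rot: [[-0.1, 0.995, 0.002], [0.995, 0.1, -0.0], [-0.001, 0.002, -1.0]]
wrist_force: [0.1, -0.7, 0.8]
finger_gap: -0.0003
gripper_force: 0.0
```

>>> {"op": "apply_moves", "data": {
  "increments": [
    {"dx": 0, "dy": 0, "dz": 0.002, "rx": 0, "ry": 0, "rz": 0},
    {"dx": 0, "dy": 0, "dz": 0, "rx": 0, "ry": 0, "rz": 0}
  ]
}}

```text
time_s: 1.78
position: [0.4972, -0.1658, 0.2375]
tool_rot: [[-0.1, 0.995, 0.001], [0.995, 0.1, -0.0], [-0.0, 0.001, -1.0]]
wrist_force: [-0.8, -0.3, -0.8]
finger_gap: 0.0001
gripper_force: 0.0
```

>>> {"op": "apply_moves", "data": {
  "increments": [
    {"dx": 0, "dy": 0, "dz": 0.001, "rx": 0, "ry": 0, "rz": 0},
    {"dx": 0, "dy": 0, "dz": 0, "rx": 0, "ry": 0, "rz": 0}
  ]
}}

```text
time_s: 1.95
position: [0.4969, -0.1659, 0.2361]
tool_rot: [[-0.1, 0.995, 0.0], [0.995, 0.1, -0.0], [-0.0, 0.0, -1.0]]
wrist_force: [0.1, 0.3, 0.6]
finger_gap: 0.0002
gripper_force: 0.0
```

>>> {"op": "apply_moves", "data": {
  "increments": [
    {"dx": 0, "dy": 0, "dz": 0.001, "rx": 0, "ry": 0, "rz": 0},
    {"dx": 0, "dy": 0, "dz": 0, "rx": 0, "ry": 0, "rz": 0}
  ]
}}

```text
time_s: 2.12
position: [0.4971, -0.1659, 0.2354]
tool_rot: [[-0.1, 0.995, 0.001], [0.995, 0.1, -0.0], [-0.0, 0.001, -1.0]]
wrist_force: [-1.1, 0.3, 4.6]
finger_gap: -0.0
gripper_force: 1.5
```

>>> {"op": "apply_moves", "data": {
  "increments": [
    {"dx": 0, "dy": 0, "dz": 0.001, "rx": 0, "ry": 0, "rz": 0},
    {"dx": 0, "dy": 0, "dz": 0, "rx": 0, "ry": 0, "rz": 0}
  ]
}}

```text
time_s: 2.28
position: [0.4978, -0.1658, 0.2353]
tool_rot: [[-0.1, 0.995, 0.003], [0.995, 0.1, -0.0], [-0.001, 0.003, -1.0]]
wrist_force: [-1.0, 0.7, 8.9]
finger_gap: 0.0003
gripper_force: 4.1
```

>>> {"op": "apply_moves", "data": {
  "increments": [
    {"dx": 0, "dy": 0.003, "dz": 0, "rx": 0, "ry": 0, "rz": 0},
    {"dx": 0, "dy": 0.003, "dz": 0, "rx": 0, "ry": 0, "rz": 0},
    {"dx": 0, "dy": 0.003, "dz": 0, "rx": 0, "ry": 0, "rz": 0},
    {"dx": 0, "dy": 0.003, "dz": 0, "rx": 0, "ry": 0, "rz": 0}
  ]
}}

```text
time_s: 2.62
position: [0.5094, -0.1647, 0.2353]
tool_rot: [[-0.1, 0.995, 0.001], [0.995, 0.1, -0.0], [-0.0, 0.001, -1.0]]
wrist_force: [-2.1, 1.3, 10.6]
finger_gap: -0.0002
gripper_force: 5.1
```

```bash
python3 look.py w3; python3 -c "
import cv2;a=cv2.imread('pics/w3.png');cv2.imwrite('pics/w3c.png',cv2.resize(a[180:380,200:460],None,fx=3,fy=3))"
```

```text
[[-0.1, 0.995, 0.003], [0.995, 0.1, -0.0], [-0.001, 0.003, -1.0]] [ 0.5103 -0.1646  0.2354] 2.6667 [0.28 1.45 8.06] -0.00026694756521389556
[[320. 328.]
 [321. 482.]
 [432. 568.]]
```

View pics/w3c.png

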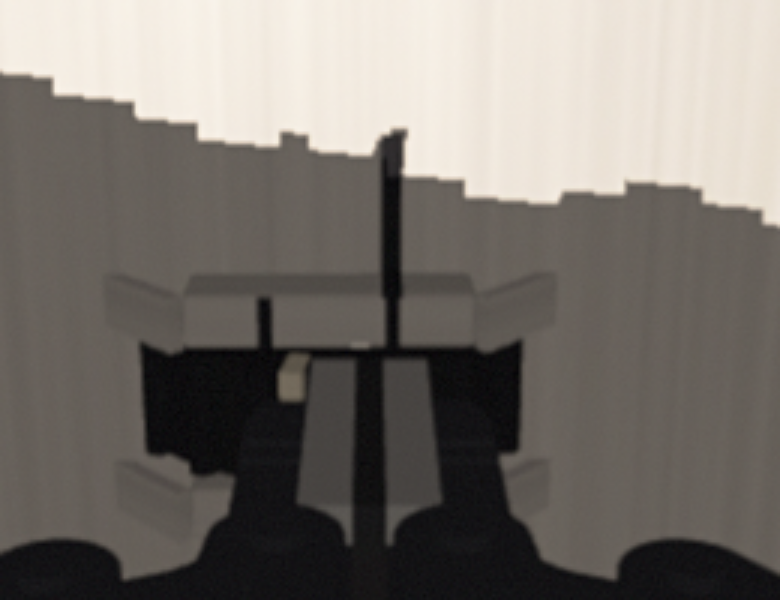

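The white line is at crop column 292, between the short second tick (264) and the long tick (391), so the wheel is near −0.15 and followed the finger without slipping. I'll lift so it falls into notch 2, then make a second stroke.

>>> {"op": "apply_moves", "data": {
  "increments": [
    {"dx": 0, "dy": 0, "dz": -0.008, "rx": 0, "ry": 0, "rz": 0},
    {"dx": 0, "dy": -0.013, "dz": 0, "rx": 0, "ry": 0, "rz": 0},
    {"dx": 0, "dy": 0, "dz": 0, "rx": 0, "ry": 0, "rz": 0},
    {"dx": 0, "dy": 0, "dz": 0, "rx": 0, "ry": 0, "rz": 0}
  ]
}}

```text
time_s: 3.0
position: [0.4955, -0.1661, 0.242]
tool_rot: [[-0.099, 0.995, -0.0], [0.995, 0.099, -0.0], [-0.0, -0.0, -1.0]]
wrist_force: [-0.4, -0.3, -0.9]
finger_gap: 0.0
gripper_force: 0.0
```

```bash
python3 look.py w4; python3 -c "
import cv2;a=cv2.imread('pics/w4.png');cv2.imwrite('pics/w4c.png',cv2.resize(a[180:380,200:460],None,fx=3,fy=3))"
```

```text
[[-0.099, 0.995, 0.0], [0.995, 0.099, -0.0], [-0.0, 0.0, -1.0]] [ 0.4959 -0.166   0.242 ] 3.05 [0.33 0.62 0.44] -0.00015296374010224654
[[358. 320.]
 [353. 470.]
 [461. 553.]]
```

View pics/w4c.png

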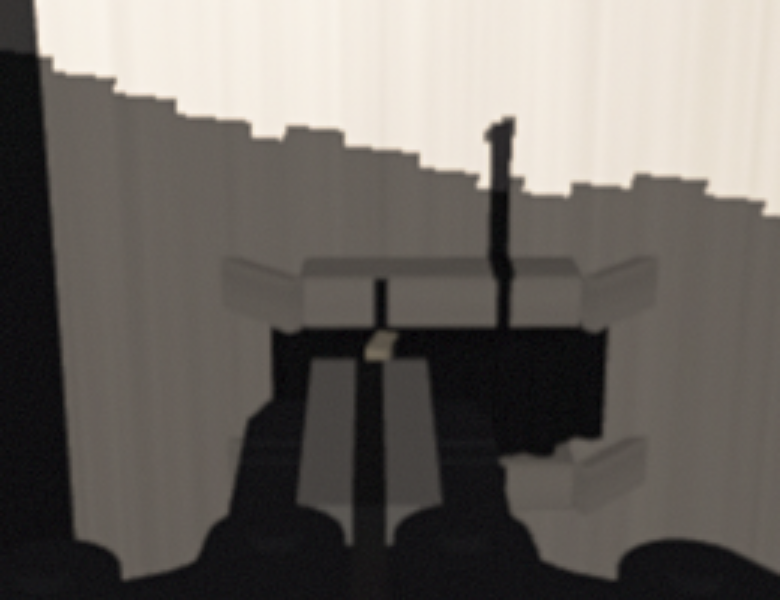

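The white line now stands at the short second tick (column ≈380), so the wheel rests in notch 2. Second stroke next.

>>> {"op": "apply_moves", "data": {
  "increments": [
    {"dx": 0, "dy": 0.001, "dz": 0.005, "rx": 0, "ry": 0, "rz": 0},
    {"dx": 0, "dy": 0, "dz": 0.002, "rx": 0, "ry": 0, "rz": 0},
    {"dx": 0, "dy": 0, "dz": 0.001, "rx": 0, "ry": 0, "rz": 0},
    {"dx": 0, "dy": 0, "dz": 0, "rx": 0, "ry": 0, "rz": 0}
  ]
}}

```text
time_s: 3.38
position: [0.4978, -0.1658, 0.2351]
tool_rot: [[-0.1, 0.995, 0.001], [0.995, 0.1, -0.0], [-0.0, 0.001, -1.0]]
wrist_force: [-2.2, 1.0, 10.9]
finger_gap: -0.0001
gripper_force: 5.8
```

>>> {"op": "apply_moves", "data": {
  "increments": [
    {"dx": 0, "dy": 0.003, "dz": 0, "rx": 0, "ry": 0, "rz": 0},
    {"dx": 0, "dy": 0.003, "dz": 0, "rx": 0, "ry": 0, "rz": 0},
    {"dx": 0, "dy": 0.003, "dz": 0, "rx": 0, "ry": 0, "rz": 0},
    {"dx": 0, "dy": 0.003, "dz": 0, "rx": 0, "ry": 0, "rz": 0},
    {"dx": 0, "dy": 0.003, "dz": 0, "rx": 0, "ry": 0, "rz": 0}
  ]
}}

```text
time_s: 3.8
position: [0.5138, -0.1641, 0.2352]
tool_rot: [[-0.1, 0.995, 0.004], [0.995, 0.1, -0.0], [-0.001, 0.004, -1.0]]
wrist_force: [-0.5, 1.0, 7.7]
finger_gap: -0.0002
gripper_force: 3.7
```

>>> {"op": "apply_moves", "data": {
  "increments": [
    {"dx": 0, "dy": 0, "dz": -0.01, "rx": 0, "ry": 0, "rz": 0},
    {"dx": 0, "dy": 0, "dz": -0.02, "rx": 0, "ry": 0, "rz": 0},
    {"dx": 0, "dy": 0, "dz": 0, "rx": 0, "ry": 0, "rz": 0},
    {"dx": 0, "dy": 0, "dz": 0, "rx": 0, "ry": 0, "rz": 0},
    {"dx": 0, "dy": 0, "dz": 0, "rx": 0, "ry": 0, "rz": 0}
  ]
}}

```text
time_s: 4.22
position: [0.5114, -0.1643, 0.2634]
tool_rot: [[-0.1, 0.995, -0.001], [0.995, 0.1, 0.0], [0.0, -0.001, -1.0]]
wrist_force: [0.3, -0.2, 0.4]
finger_gap: 0.0003
gripper_force: 0.0
```

```bash
python3 look.py w5; python3 -c "
import cv2;a=cv2.imread('pics/w5.png');cv2.imwrite('pics/w5c.png',cv2.resize(a[180:380,200:460],None,fx=3,fy=3))"
```

```text
[[-0.1, 0.995, -0.002], [0.995, 0.1, 0.0], [0.0, -0.001, -1.0]] [ 0.5113 -0.1642  0.2631] 4.2667 [ 0.36 -0.6  -0.36] -0.00014348827000953485
[[316. 298.]
 [317. 436.]
 [414. 510.]]
```

View pics/w5c.png

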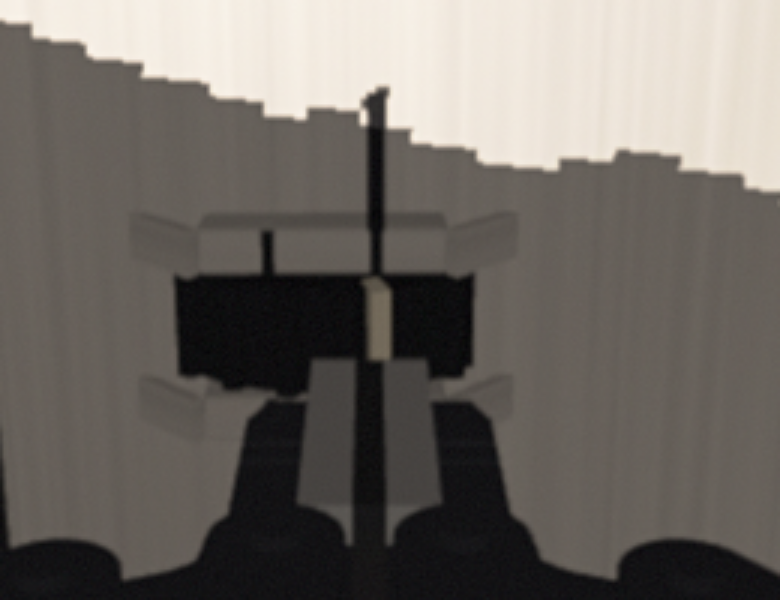

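The white line now stands at the long tick (column ≈377) with the finger clear, so the wheel is in notch 3. Now to the button, 75 mm along the amp's −y.

>>> {"op": "apply_moves", "data": {
  "increments": [
    {"dx": -0.025, "dy": -0.007, "dz": 0, "rx": 0, "ry": 0, "rz": 0},
    {"dx": -0.025, "dy": 0, "dz": 0, "rx": 0, "ry": 0, "rz": 0},
    {"dx": -0.024, "dy": 0, "dz": 0, "rx": 0, "ry": 0, "rz": 0},
    {"dx": 0, "dy": 0, "dz": 0.02, "rx": 0, "ry": 0, "rz": 0},
    {"dx": 0, "dy": 0, "dz": 0, "rx": 0, "ry": 0, "rz": 0}
  ]
}}

```text
time_s: 4.68
position: [0.5106, -0.2401, 0.2409]
tool_rot: [[-0.097, 0.995, -0.004], [0.995, 0.097, 0.0], [0.001, -0.004, -1.0]]
wrist_force: [-0.2, -1.8, 3.1]
finger_gap: -0.0001
gripper_force: 1.7
```

```bash
python3 look.py w6; python3 - <<'E'
from h import *
g=grab("scene"); s=observe(); cv2.imwrite("pics/s6.png",g[0])
c=g[0][230:350,200:330]; cv2.imwrite("pics/s6c.png",cv2.resize(c,None,fx=5,fy=5,interpolation=cv2.INTER_CUBIC))
p=np.array(s["position"])+np.array(s["tool_rot"])@[0,0,.073]; print(p,proj(p,*g[2:]), (proj(p,*g[2:])-[200,230])*5)
E
```

```text
[[-0.098, 0.995, -0.004], [0.995, 0.099, 0.001], [0.001, -0.004, -1.0]] [ 0.511  -0.2391  0.2421] 4.7333 [-1.07 -0.81  2.41] -0.00018016905730195635
[[340. 111.]
 [338. 313.]
 [459. 405.]]
[ 0.51128008 -0.23843853  0.17010309] [[255.17931342 286.35902455]] [[275.8965671  281.79512273]]
```

View pics/s6c.png

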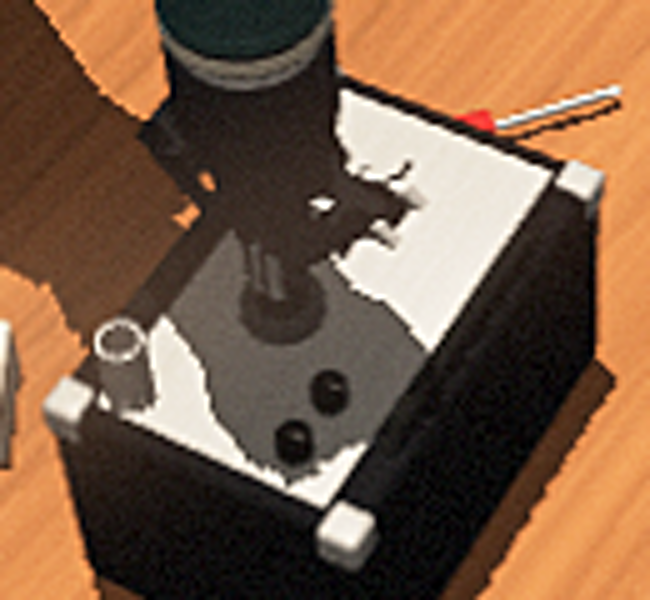

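The tip stands on the button disc, with light contact of about 2.5 N and button top ≈0.169 m. Pressing now.

>>> {"op": "apply_moves", "data": {
  "increments": [
    {"dx": 0, "dy": 0, "dz": 0.003, "rx": 0, "ry": 0, "rz": 0},
    {"dx": 0, "dy": 0, "dz": 0.003, "rx": 0, "ry": 0, "rz": 0},
    {"dx": 0, "dy": 0, "dz": 0, "rx": 0, "ry": 0, "rz": 0}
  ]
}}

```text
time_s: 5.03
position: [0.5123, -0.238, 0.2388]
tool_rot: [[-0.101, 0.995, 0.0], [0.995, 0.101, 0.0], [0.0, 0.0, -1.0]]
wrist_force: [-2.6, -0.6, 4.4]
finger_gap: -0.0002
gripper_force: 2.4
```

>>> {"op": "apply_moves", "data": {
  "increments": [
    {"dx": 0, "dy": 0, "dz": 0.0015, "rx": 0, "ry": 0, "rz": 0},
    {"dx": 0, "dy": 0, "dz": 0, "rx": 0, "ry": 0, "rz": 0},
    {"dx": 0, "dy": 0, "dz": 0, "rx": 0, "ry": 0, "rz": 0}
  ]
}}

```text
time_s: 5.28
position: [0.5123, -0.238, 0.2385]
tool_rot: [[-0.101, 0.995, 0.001], [0.995, 0.101, -0.0], [-0.0, 0.001, -1.0]]
wrist_force: [-5.2, 0.1, 13.0]
finger_gap: 0.0001
gripper_force: 7.3
```

```bash
python3 - <<'E'
from h import *
z=np.load("scene0.npz"); im,d,M,K,D=[z[f"arr_{i}"] for i in range(5)]
def pt(u,v):
    r=ray([[u,v]],M,K,D)[0]; return (M[:3,3]+r*d[v,u]).round(4)
for v in range(280,304,2): print(v,pt(257,v),im[v,257])
print([pt(u,288) for u in range(247,268,2)])
print(pt(285,270),pt(240,300))
E
```

```text
280 [ 0.4923 -0.2088  0.1502] [208 226 234]
282 [ 0.4954 -0.213   0.1489] [240 254 255]
284 [ 0.5125 -0.2324  0.1736] [47 58 72]
286 [ 0.5148 -0.2358  0.1712] [60 66 82]
288 [ 0.5187 -0.2408  0.1715] [55 62 79]
290 [ 0.522  -0.2452  0.1709] [65 74 84]
292 [ 0.5229 -0.2471  0.1659] [43 54 67]
294 [ 0.5253 -0.2506  0.1637] [108 116 127]
296 [ 0.5284 -0.2548  0.1626] [68 74 85]
298 [ 0.5287 -0.256   0.1563] [49 56 67]
300 [ 0.5294 -0.2576  0.1507] [233 243 248]
302 [ 0.533  -0.2623  0.1507] [219 231 237]
[array([ 0.4874, -0.2424,  0.151 ]), array([ 0.4988, -0.2473,  0.1643]), array([ 0.5066, -0.2486,  0.1713]), array([ 0.5124, -0.2478,  0.1746]), array([ 0.5152, -0.2439,  0.1724]), array([ 0.5187, -0.2408,  0.1715]), array([ 0.5214, -0.2368,  0.1692]), array([ 0.5253, -0.2341,  0.1691]), array([ 0.5274, -0.2294,  0.1654]), array([ 0.5264, -0.221 ,  0.1557]), array([ 0.5296, -0.2175,  0.1542])]
[ 0.5318 -0.1455  0.1511] [ 0.4961 -0.2807  0.1517]
```

The button top was ≈0.1715 (depth) and the tip stopped hard at 0.1655, which is the full 6 mm, still above the collar. Lifting.

>>> {"op": "apply_moves", "data": {
  "increments": [
    {"dx": 0, "dy": 0, "dz": -0.01, "rx": 0, "ry": 0, "rz": 0},
    {"dx": 0, "dy": 0, "dz": -0.03, "rx": 0, "ry": 0, "rz": 0},
    {"dx": 0, "dy": 0, "dz": -0.03, "rx": 0, "ry": 0, "rz": 0},
    {"dx": 0, "dy": 0, "dz": 0, "rx": 0, "ry": 0, "rz": 0},
    {"dx": 0, "dy": 0, "dz": 0, "rx": 0, "ry": 0, "rz": 0}
  ]
}}

```text
time_s: 5.7
position: [0.5132, -0.238, 0.3084]
tool_rot: [[-0.101, 0.995, 0.004], [0.995, 0.101, -0.001], [-0.001, 0.004, -1.0]]
wrist_force: [-0.3, 1.3, -0.2]
finger_gap: -0.0001
gripper_force: 0.0
```

```bash
python3 look.py w7
```

```text
[[-0.101, 0.995, 0.001], [0.995, 0.101, 0.0], [-0.0, 0.001, -1.0]] [ 0.5124 -0.2378  0.3068] 5.75 [-0.09 -0.71 -0.45] -4.13161809046268e-05
[[327. 118.]
 [327. 263.]
 [413. 329.]]
```

View pics/w7.png

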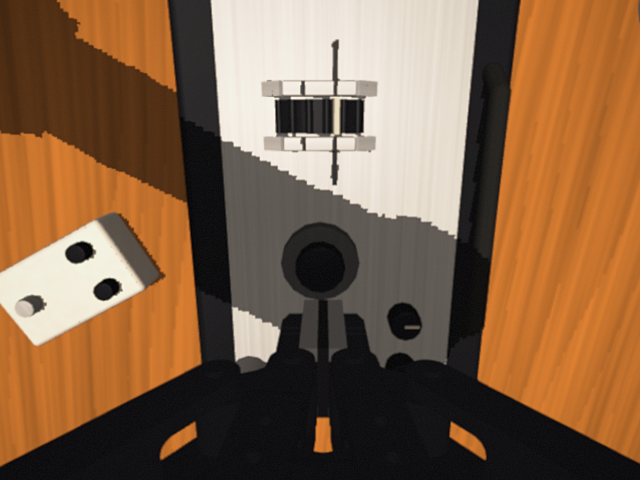

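The white line is at the long tick (column ≈336, row 117), the button is up at (320,265) in line with the tip, and the tool is clear.

```bash
python3 -c "
from bench import finish_job; print(finish_job())"
```

```text
the job is handed in; nothing more can be done
None
```

I rolled the amp's wheel into its third notch, pressed the store button right down and released it, and handed the job in; the last picture shows the white line at the long tick, and the hand-in returned no verdict.

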